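# Turn the sample carousel to the pointer

## Robot

A 6-joint arm with a two-finger parallel gripper is mounted at the origin on the work surface. World frame = base frame: x ahead of the robot, y to its left, z up, the work surface at z = 0. Lengths are in m, angles in degrees, forces in N, time in s.
With the tool pointing down it reaches from about 0.3 to 0.85 m from the base axis. Payload 5.4 kg.
Tool frame: the origin (TCP) lies at the centre of the arm's flange, where the gripper is bolted on; the fingertips stand 173 mm ahead of it and the grasp point (between the pads) lies 155 mm ahead of it; z points along the fingers, y is the direction in which the jaws open and shut (so a half turn about z gives the same grasp; the last joint's range is limited). The gripper opens to 85 mm and grips with 20 to 120 N. Pads are 22 mm wide; open, the fingers measure 114 mm over their backs; the gripper's body (76 mm by 85 mm) begins 54 mm behind the grasp point. The pads swing forward as they close: fully open they stand 13 mm farther back than shut.
Start: joints at [-77.985, 9.076, 91.501, -0, 79.423, -12.038], TCP at [0.234, -0.525, 0.405] pointing down, gripper open.
Joint ranges: [-166.64, 166.64], [-54.1, 131.32], [10.49, 154.53], [-73.88, 253.88], [9.74, 151.15], [-171.62, 171.62]. Speed limits (degrees/s): [147.25, 147.25, 180, 180, 180, 180].

## Interface

Orientations are given as [roll, pitch, yaw] about the fixed x, y, z axes, in that order (R = Rz(yaw) Ry(pitch) Rx(roll)).
In Python, from workcell import telemetry, optics, bot gives the robot as it stands.
- The arm moves only by the tool drive_tool, never from a script. Its argument "motion" is a list of rows, each an object of numbers: "rx", "ry", "rz": the turn, a rotation vector about the tool's x, y, z in degrees; "tx", "ty", "tz": the shift along the tool's x, y, z in mm; "gripper": the closure, from -1 (fully open) to 1 (shut), so that 0 is half open. A call has 1 to 20 rows; each row shifts and turns the commanded pose from where the row before left it, along the tool's axes as they then stand; what a row does not reach is not made up. A row lasts 1/12 s, in which the tool goes at most 41.7 mm and 7.16 degrees, less where a joint would pass 70% of its speed; a pose out of reach is approached as far as the arm can. A call with a gripper value outside its range is refused whole. The fingers move at their own pace and stop on an object; the grip force is fixed at half the most. Time passes only in rows, so rows that do not move let the fingers close. It gives the time, the measured TCP pose, the force and the opening at its end, in the units of the state.
- telemetry.sense(): the state, without advancing time (a new reading comes with each control period).
- optics.grab_frame(name): name is "scene" or "side" or "wrist"; returns the picture (400x640x3 uint8, red, green, blue); there is no depth.
- optics.camera_model(name): a dict with "K" (3x3 intrinsics, pixels), "R" (3x3) and "t" (3): a world point X has camera coordinates R X + t; the wrist camera has in their place "mount" (4x4, takes a point from camera to tool coordinates, whose origin is the TCP and whose axes are the flange's). Camera axes: x right, y down, z forward; pixel columns grow to the right and rows downward; lengths in m; the calibration is good to about 2 mm. A picture is of the moment at which its call begins: read the wrist's pose just before it. camera_model takes no time and is no camera call.
- bot.finish_job(): hands the job in, once; it reports no verdict.
The state is a dict: "clock": time; "qpos": joint angles; "dq": joint speeds; "joint_torque": joint torques, N m; "ee_pos": TCP position; "ee_rot": TCP orientation; "wrist_force": force on the tool from outside, world axes, zero at the start; "moment": the same for the moment, N m; "grip_width": finger opening in m.
Only numpy, scipy, OpenCV 4.12 (cv2) and the standard library are available. Lean on these libraries where they do the work, as an engineer would, in place of code of your own. Each camera call takes 0.05 s, during which the arm holds its last target.

## Task

Turn the sample carousel on the laboratory bench until its one large jar stands in line with the black pointer beside the disc, and leave it at rest there. The upright steel post near the rim is there to push it round by.

Things in the scene. Friction and masses are not known exactly. Their poses are not given: they have to be found in the camera images.
- carousel: White disc, 260 mm across, 12 mm thick, upper face 42 mm above the bench, turning on a fixed base. Origin on the turning axis at the disc's underside; z up, x points to the large jar. Turns both ways without stops; about 1 N at the post moves it, it stops at once when left. Five small jars (24 mm wide, 29 high) and a 10 mm high hub are fixed on it. Loose things up to 55 mm high stand near the rim.
- large_jar (a point): Centre, half-way up, of the one large amber jar with a white cap, 44 mm in diameter, 50 mm high above the disc, fixed to the disc with its centre 60 mm from the turning axis. The small jars are at the same radius, 60 degrees apart.
- push_post (a point): Centre, half-way up, of the upright steel post to push the disc by: 14 mm in diameter, 50 mm high above the disc (top 92 mm above the bench), fixed near the rim, 110 mm from the turning axis, exactly opposite the large jar. The disc's upper face is free from 82 mm to 130 mm from the axis, all round but for the post.
- pointer_tip (a point): Tip of the black arrow-shaped pointer on the fixed base, just outside the disc, 138 mm from the turning axis and pointing at it; this point is at its top, 46 mm above the bench. The large jar is in line when the line from the axis to this tip passes through the jar's centre.

How it is judged:
By the outcome, as a careful person would: the job done as asked, in the order asked, and still so for the second after the job is handed in, with the robot touching nothing.
It also fails if it takes over 38 s, if anything falls off the work surface, if the arm or the gripper's body presses on something with over 40 N, if the wrist force passes 120 N, or if a joint passes its speed limit or range.

## Working session

There is one attempt and no reset: what is moved stays moved. The work goes in short steps, Python scripts to look and compute and a tool call to move; the robot and the scene stay as the last step left them, time stands still between calls to the robot, and variables do not carry over. Pictures are saved under pics/ and viewed, and the job is handed in when it is done.

Besides the shell and the picture viewer there is one more tool, called after ">>>" by a JSON object that holds its "fn" and its "kwargs". drive_tool: Moves the arm, as the interface text tells. Its arguments: {"type":"object","properties":{"motion":{"type":"array","items":{"type":"object","properties":{"rx":{"type":"number"},"ry":{"type":"number"},"rz":{"type":"number"},"tx":{"type":"number"},"ty":{"type":"number"},"tz":{"type":"number"},"gripper":{"type":"number"}}}}},"required":["motion"]}

```bash
mkdir -p pics
python3 - <<'E'
from workcell import telemetry, optics, bot
import cv2
for n in ("scene","side"):
    im=optics.grab_frame(n); cv2.imwrite(f"pics/{n}0.png",im[:,:,::-1])
    c=optics.camera_model(n); print(n,c)
print(telemetry.sense()); print(optics.camera_model("wrist"))
E
```

```text
scene {'K': array([[471.64370678,   0.        , 317.32763813],
       [  0.        , 471.64370678, 197.16947438],
       [  0.        ,   0.        ,   1.        ]]), 'R': array([[ 0.72911852,  0.68423286, -0.01454562],
       [ 0.49449404, -0.54138808, -0.67998131],
       [-0.47314038,  0.48859425, -0.73308515]]), 't': array([-0.37184004, -0.20336384,  0.99060291])}
side {'K': array([[488.959959  ,   0.        , 324.76401023],
       [  0.        , 488.959959  , 197.85374886],
       [  0.        ,   0.        ,   1.        ]]), 'R': array([[ 0.97504362, -0.221784  , -0.01008957],
       [-0.15992992, -0.67013718, -0.72480244],
       [ 0.15398819,  0.70832762, -0.68888288]]), 't': array([-0.51126555,  0.14227956,  0.62682762])}
{'clock': 0.1, 'qpos': array([-7.79856695e+01,  9.10956990e+00,  9.15663231e+01, -1.14144416e-03,
        7.94234191e+01, -1.20376231e+01]), 'dq': array([-0.01645009,  0.0536474 , -0.20331165,  0.04725263, -0.09119298,
       -0.01295541]), 'joint_torque': array([ 1.89231628e-05, -3.96992218e+01, -3.32337999e+01, -2.27997712e-04,
        4.16302806e-03,  2.83978920e-06]), 'ee_pos': array([ 0.23427499, -0.52482628,  0.40379797]), 'ee_rot': array([-1.79902638e+02, -1.96149170e-02,  2.40521474e+01]), 'wrist_force': array([ 0.52136151, -0.41674223,  0.83418312]), 'moment': array([-0.01469676, -0.03588934, -0.00551877]), 'grip_width': 0.08553595319542928}
{'K': array([[317.32024531,   0.        , 320.27278836],
       [  0.        , 317.32024531, 200.92292271],
       [  0.        ,   0.        ,   1.        ]]), 'mount': array([[-5.67320208e-04, -9.55068092e-01, -2.96385927e-01,
         7.59395013e-02],
       [ 9.99999783e-01, -4.42459817e-04, -4.88352578e-04,
        -3.75659270e-04],
       [ 3.35271101e-04, -2.96386140e-01,  9.55068136e-01,
         2.93786559e-02],
       [ 0.00000000e+00,  0.00000000e+00,  0.00000000e+00,
         1.00000000e+00]])}
```

View pics/scene0.png

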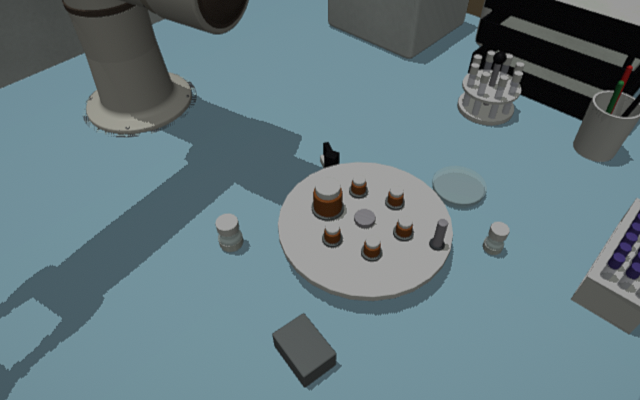

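View pics/side0.png

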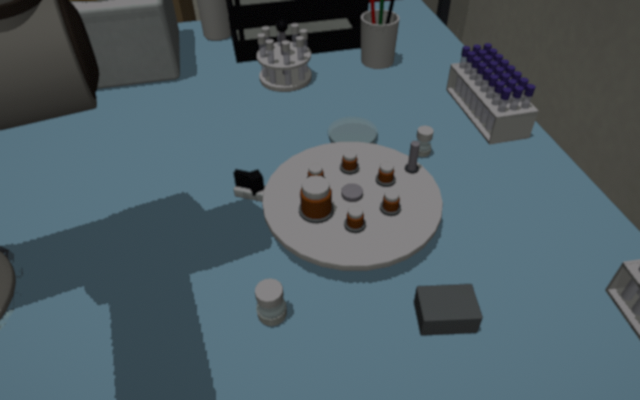

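The scene view shows the disc with its hub at about (365,217), the large jar at (328,198), the post at (440,233) and the black pointer at (331,155). The side view has the hub at (352,192), jar at (316,198), post at (413,156) and pointer at (250,182). I'll zoom in for exact pixels.

Run:
```python
import cv2,numpy as np
a=cv2.imread("pics/scene0.png");b=cv2.imread("pics/side0.png")
ca=cv2.resize(a[130:300,270:470],None,fx=4,fy=3.5*4/3.5,interpolation=cv2.INTER_CUBIC)[:600]
ca=cv2.resize(a[135:285,270:470],None,fx=4,fy=4,interpolation=cv2.INTER_CUBIC)
cb=cv2.resize(b[125:275,230:430],None,fx=4,fy=4,interpolation=cv2.INTER_CUBIC)
cv2.imwrite("pics/za.png",np.clip(ca*1.6,0,255));cv2.imwrite("pics/zb.png",np.clip(cb*1.6,0,255))
```

```text
[ WARN:0@0.095] global loadsave.cpp:1063 imwrite_ Unsupported depth image for selected encoder is fallbacked to CV_8U.
```

View pics/za.png

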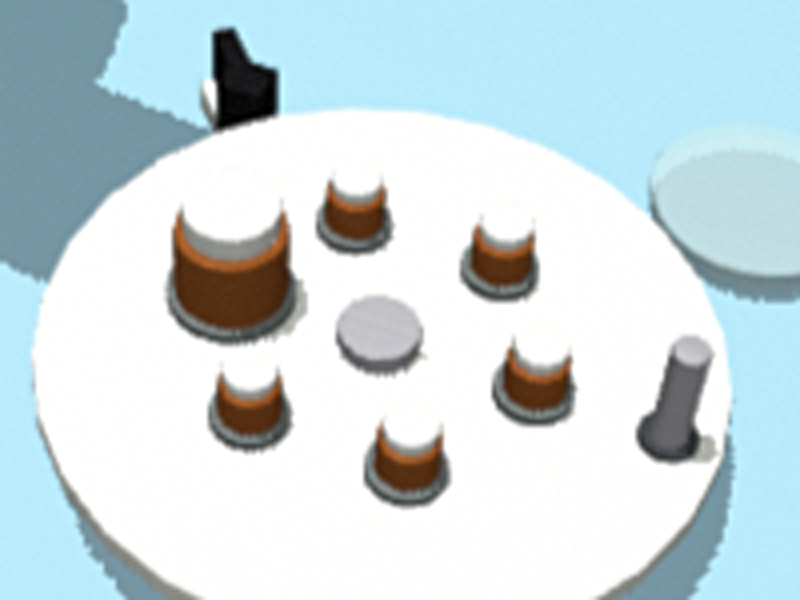

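View pics/zb.png

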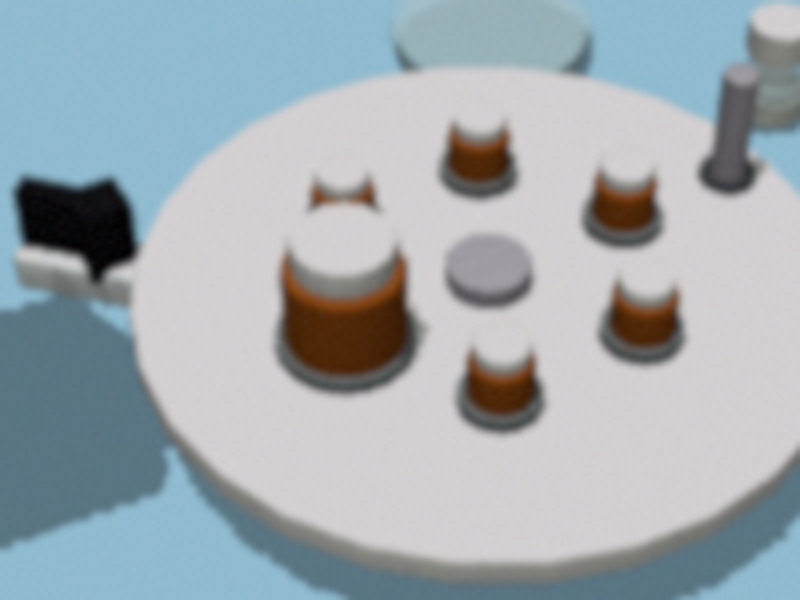

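```bash
cat > h.py <<'E'
import numpy as np,cv2
from workcell import telemetry, optics, bot
from scipy.spatial.transform import Rotation as Ro
def cam(n,st=None):
    c=optics.camera_model(n)
    if n!="wrist": return c["K"],c["R"],c["t"]
    T=np.eye(4);T[:3,:3]=Ro.from_euler('xyz',st["ee_rot"],degrees=True).as_matrix();T[:3,3]=st["ee_pos"]
    M=np.linalg.inv(T@c["mount"]);return c["K"],M[:3,:3],M[:3,3]
def plane(c,uv,z):
    K,R,t=c;uv=np.atleast_2d(uv).astype(float)
    d=np.c_[uv,np.ones(len(uv))]@np.linalg.inv(K).T@R
    o=-R.T@t
    return o+d*((z-o[2])/d[:,2])[:,None]
def proj(c,X):
    K,R,t=c;p=(np.atleast_2d(X)@R.T+t)@K.T;return p[:,:2]/p[:,2:]
E
python3 - <<'E'
from h import *
a=cv2.imread("pics/scene0.png");b=cv2.imread("pics/side0.png")
S,D=cam("scene"),cam("side")
f=lambda u,v,x0,y0:(u/4+x0-.4,v/4+y0-.4)
print("hub",plane(S,f(380,328,270,135),.052),plane(D,f(489,263,230,125),.052))
print("jartop",plane(S,f(232,212,270,135),.092),plane(D,f(343,240,230,125),.092))
print("post",plane(S,f(691,350,270,135),.092),plane(D,f(741,73,230,125),.092))
pa=cv2.resize(a[138:172,316:346],(530,600),interpolation=cv2.INTER_CUBIC)
pb=cv2.resize(b[165:200,230:268],(650,600),interpolation=cv2.INTER_CUBIC)
cv2.imwrite("pics/pp.png",np.clip(np.hstack([cv2.resize(pa,(380,430)),cv2.resize(pb,(420,430*1))]).astype(float)*5,0,255).astype(np.uint8))
for n,im,c in(("s",a,S),("d",b,D)):
    m=(im.max(2)<45).astype(np.uint8);
    nn,l,st,ce=cv2.connectedComponentsWithStats(m)
    print(n,[(s.tolist(),x.round(1).tolist()) for s,x in zip(st,ce) if 50<s[4]<3000])
E
```

```text
hub [[0.57622506 0.03242826 0.052     ]] [[0.572972 0.035461 0.052   ]]
jartop [[0.52185113 0.01100903 0.092     ]] [[0.51604962 0.01611959 0.092     ]]
post [[0.67934516 0.06735212 0.092     ]] [[0.67741187 0.07176979 0.092     ]]
s [([197, 0, 50, 29, 1043], [220.8, 11.4]), ([64, 2, 72, 15, 433], [101.9, 10.6]), ([622, 65, 18, 31, 308], [632.6, 82.1]), ([520, 71, 72, 49, 1644], [554.6, 95.6]), ([622, 94, 18, 23, 131], [631.3, 106.8]), ([324, 143, 15, 24, 257], [329.9, 155.6]), ([274, 338, 61, 49, 479], [307.2, 367.7])]
d [([0, 0, 41, 20, 568], [16.9, 7.8]), ([0, 0, 99, 129, 2552], [69.4, 67.7]), ([164, 0, 14, 60, 361], [171.9, 22.8]), ([179, 0, 16, 21, 254], [186.7, 9.7]), ([386, 0, 8, 23, 68], [389.4, 11.8]), ([436, 0, 15, 25, 257], [443.2, 9.7]), ([234, 170, 30, 26, 476], [249.3, 180.2]), ([322, 199, 11, 18, 120], [327.4, 208.4]), ([2, 275, 13, 39, 69], [10.3, 294.1]), ([415, 293, 65, 41, 831], [444.0, 323.7])]
```

View pics/pp.png

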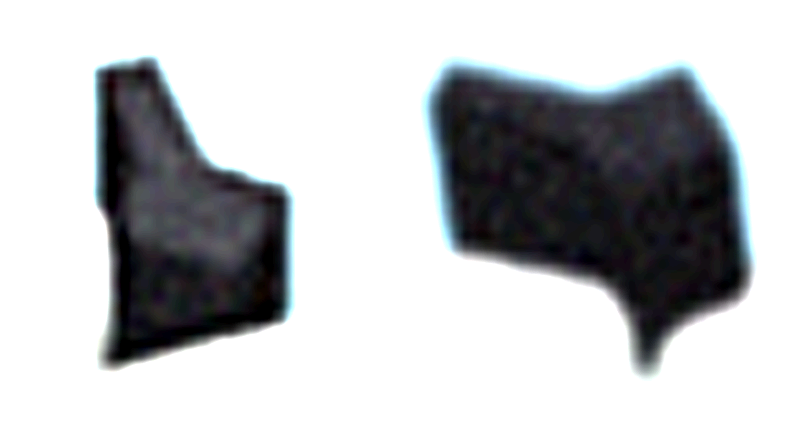

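Run:
```python
from h import *
S,D=cam("scene"),cam("side")
print(plane(S,(334,159),.046),plane(D,(262,176.5),.046))
K,R,t=cam("wrist",telemetry.sense());print(-R.T@t,R[2])
st=telemetry.sense()
im=optics.grab_frame("wrist");cv2.imwrite("pics/w0.png",im[:,:,::-1])
```

```text
[[0.45502577 0.10039    0.046     ]] [[0.45115099 0.10295762 0.046     ]]
[ 0.30345676 -0.49348305  0.37444599] [-0.27121409 -0.11873615 -0.95516734]
```

View pics/w0.png

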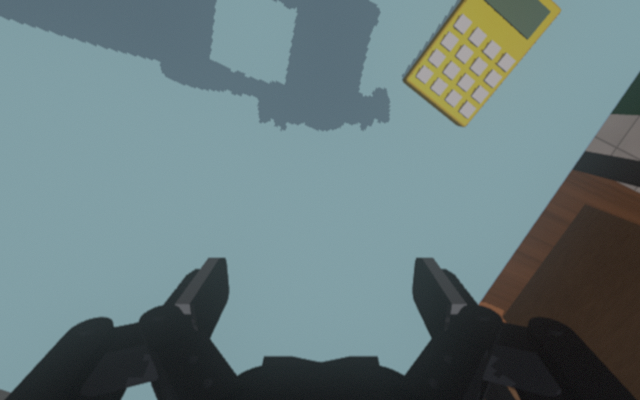

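The jar sits at about 199.5° and the pointer at about 151°, seen from the axis at (0.575,0.034), so the disc has to turn about 48° clockwise. Next I move above the disc for a wrist view.

>>> {"fn": "drive_tool", "kwargs": {"motion": [{"tx":12,"ty":-9},{"tx":26,"ty":-20},{"tx":26,"ty":-20},{"tx":26,"ty":-20},{"tx":26,"ty":-20},{"tx":26,"ty":-20},{"tx":26,"ty":-20},{"tx":26,"ty":-20},{"tx":26,"ty":-20},{"tx":26,"ty":-20},{"tx":26,"ty":-20},{"tx":26,"ty":-20},{"tx":26,"ty":-20},{"tx":26,"ty":-20},{"tx":26,"ty":-20},{"tx":26,"ty":-20},{"tx":26,"ty":-20},{"tx":26,"ty":-20},{"tx":26,"ty":-20},{"tx":14,"ty":-6,"rz":5}]}}

```text
schema error: expected keys rx, ry, rz, tx, ty, tz, gripper
```

>>> {"fn": "drive_tool", "kwargs": {"motion": [{},{},{}]}}

```text
schema error: expected keys rx, ry, rz, tx, ty, tz, gripper
```

Run:
```python
from h import *
st=telemetry.sense();print(st)
im=optics.grab_frame("wrist");cv2.imwrite("pics/w1.png",im[:,:,::-1]);np.save("st1.npy",st,allow_pickle=True)
```

```text
{'clock': 0.15, 'qpos': array([-7.79846620e+01,  9.10679892e+00,  9.15546055e+01,  9.00780224e-04,
        7.94234788e+01, -1.20371683e+01]), 'dq': array([ 0.05354631, -0.10642051, -0.27497987,  0.01726901,  0.00105277,
        0.01114027]), 'joint_torque': array([ 3.07166956e-04, -3.96371555e+01, -3.31787252e+01, -3.35377163e-04,
        5.37996297e-03, -1.69641572e-05]), 'ee_pos': array([ 0.23429936, -0.52487109,  0.40392763]), 'ee_rot': array([-1.79917168e+02, -1.85678373e-02,  2.40523268e+01]), 'wrist_force': array([-0.26170134, -0.07787846,  0.2874452 ]), 'moment': array([-0.01565599, -0.00021771, -0.0098128 ]), 'grip_width': 0.08547021665133854}
```

View pics/w1.png

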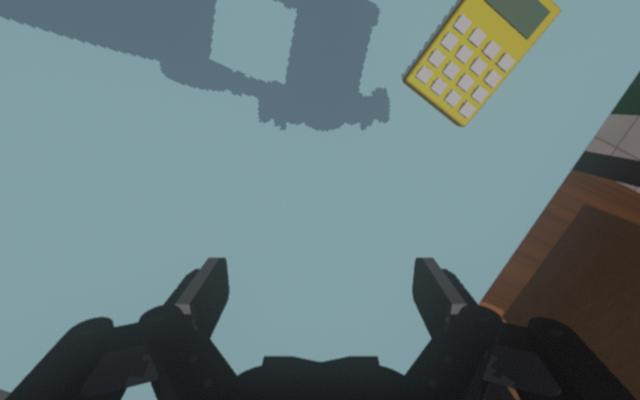

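The move was refused because every key must be present, so nothing moved. I'm resending it with full rows.

>>> {"fn": "drive_tool", "kwargs": {"motion": [{"rx":0,"ry":0,"rz":0,"tx":12,"ty":-9,"tz":0,"gripper":-1},{"rx":0,"ry":0,"rz":0,"tx":26,"ty":-20,"tz":0,"gripper":-1},{"rx":0,"ry":0,"rz":0,"tx":26,"ty":-20,"tz":0,"gripper":-1},{"rx":0,"ry":0,"rz":0,"tx":26,"ty":-20,"tz":0,"gripper":-1},{"rx":0,"ry":0,"rz":0,"tx":26,"ty":-20,"tz":0,"gripper":-1},{"rx":0,"ry":0,"rz":0,"tx":26,"ty":-20,"tz":0,"gripper":-1},{"rx":0,"ry":0,"rz":0,"tx":26,"ty":-20,"tz":0,"gripper":-1},{"rx":0,"ry":0,"rz":0,"tx":26,"ty":-20,"tz":0,"gripper":-1},{"rx":0,"ry":0,"rz":0,"tx":26,"ty":-20,"tz":0,"gripper":-1},{"rx":0,"ry":0,"rz":0,"tx":26,"ty":-20,"tz":0,"gripper":-1},{"rx":0,"ry":0,"rz":0,"tx":26,"ty":-20,"tz":0,"gripper":-1},{"rx":0,"ry":0,"rz":0,"tx":26,"ty":-20,"tz":0,"gripper":-1},{"rx":0,"ry":0,"rz":0,"tx":26,"ty":-20,"tz":0,"gripper":-1},{"rx":0,"ry":0,"rz":0,"tx":26,"ty":-20,"tz":0,"gripper":-1},{"rx":0,"ry":0,"rz":0,"tx":26,"ty":-20,"tz":0,"gripper":-1},{"rx":0,"ry":0,"rz":0,"tx":26,"ty":-20,"tz":0,"gripper":-1},{"rx":0,"ry":0,"rz":0,"tx":26,"ty":-20,"tz":0,"gripper":-1},{"rx":0,"ry":0,"rz":0,"tx":26,"ty":-20,"tz":0,"gripper":-1},{"rx":0,"ry":0,"rz":0,"tx":26,"ty":-20,"tz":0,"gripper":-1},{"rx":0,"ry":0,"rz":5,"tx":14,"ty":-6,"tz":0,"gripper":-1}]}}

```text
clock: 1.87
ee_pos: [0.5332, 0.022, 0.4045]
ee_rot: [-179.9, -0.0, 19.2]
wrist_force: [0.1, -0.4, 0.4]
grip_width: 0.0853
```

>>> {"fn": "drive_tool", "kwargs": {"motion": [{"rx":0,"ry":0,"rz":0,"tx":0,"ty":0,"tz":0,"gripper":-1},{"rx":0,"ry":0,"rz":0,"tx":0,"ty":0,"tz":0,"gripper":-1},{"rx":0,"ry":0,"rz":0,"tx":0,"ty":0,"tz":0,"gripper":-1}]}}

```text
clock: 2.12
ee_pos: [0.5322, 0.0182, 0.4044]
ee_rot: [180.0, 0.1, 19.1]
wrist_force: [0.1, 0.3, -1.2]
grip_width: 0.0853
```

Run:
```python
from h import *
st=telemetry.sense();print(st['clock'],st['qpos'],st['dq'],st['ee_pos'],st['ee_rot'])
im=optics.grab_frame("wrist");cv2.imwrite("pics/w1.png",im[:,:,::-1]);np.save("st1.npy",st,allow_pickle=True)
```

```text
2.1167 [-1.10502732e+01  2.79872101e+00  9.83078092e+01 -2.92555461e-02
  7.89384021e+01  5.98414723e+01] [-0.99343794 -0.46788586  0.42853187  0.02327383 -0.07347087  0.44720843] [0.53224685 0.01815457 0.40443906] [1.79997753e+02 5.32740168e-02 1.91138777e+01]
```

View pics/w1.png

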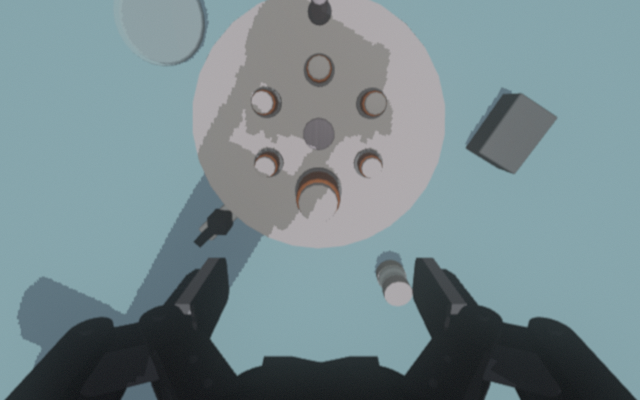

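Run:
```python
from h import *
a=cv2.imread("pics/w1.png")
p=cv2.resize(a[200:250,185:240],None,fx=10,fy=10,interpolation=cv2.INTER_CUBIC).astype(float)
cv2.imwrite("pics/wp.png",np.clip(p*2,0,255).astype(np.uint8))
q=cv2.resize(a[0:250,190:450],(624,600),interpolation=cv2.INTER_CUBIC)
cv2.imwrite("pics/wq.png",q)
```

```text
(no output)
```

View pics/wp.png

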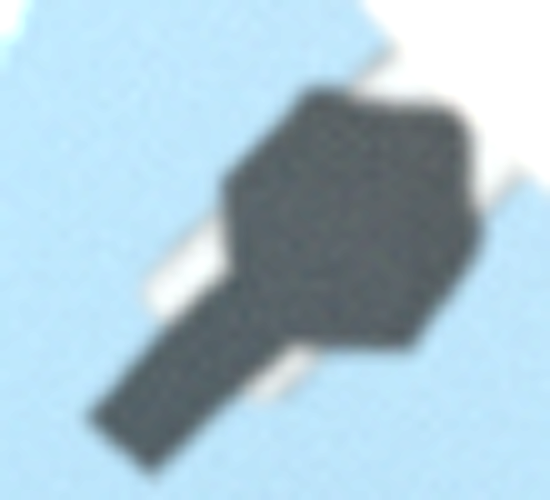

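View pics/wq.png

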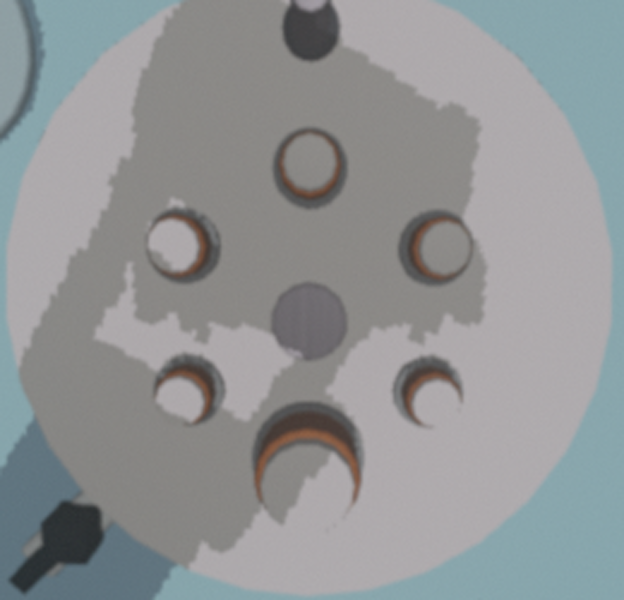

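Run:
```python
from h import *
a=cv2.imread("pics/w1.png")
st=np.load("st1.npy",allow_pickle=True).item();W=cam("wrist",st)
g=a[200:250,185:240].astype(float).max(2)
p=cv2.resize(cv2.GaussianBlur(g,(0,0),.6),None,fx=10,fy=10,interpolation=cv2.INTER_CUBIC)
print(np.percentile(g,[1,10,20]))
cv2.imwrite("pics/wp2.png",np.clip((p-25)*8,0,255).astype(np.uint8))
z=lambda u,v:(u/10+185-.45,v/10+200-.45)
q=lambda u,v:(u/2.4+190-.3,v/2.4-.3)
hub=plane(W,q(310,321),.052)[0]
# disc rim: threshold blue-ness
hsv=cv2.cvtColor(a,cv2.COLOR_BGR2HSV)
m=((hsv[:,:,1]<40)&(hsv[:,:,2]>90)).astype(np.uint8);m[250:]=0
cs,_=cv2.findContours(m,cv2.RETR_EXTERNAL,cv2.CHAIN_APPROX_NONE)
c=max(cs,key=cv2.contourArea)[:,0,:].astype(float)
P=plane(W,c,.042)[:,:2]
from scipy.optimize import least_squares
r=least_squares(lambda v:np.hypot(*(P-v).T)-.13,hub[:2],loss='soft_l1',f_scale=.001)
r3=least_squares(lambda v:np.hypot(*(P-v[:2]).T)-v[2],[*hub[:2],.13],loss='soft_l1',f_scale=.001)
print("rim",r.x,r3.x,np.median(abs(r.fun)),len(c))
ax=r.x;print("hub",hub)
ang=lambda X,ax:(np.degrees(np.arctan2(*(X[:2]-ax)[::-1])),np.hypot(*(X[:2]-ax)))
for axx in(ax,hub[:2]):
  for n,u in dict(A=(225,185),B=(410,350),S1=(92,415),S2=(152,475),mid=(317.5,267.5),smid=(122,445)).items():
    print(n,plane(W,z(*u),.046)[0].round(4),ang(plane(W,z(*u),.046)[0],axx))
  print("jar",ang(plane(W,q(306,486),.092)[0],axx),"post",ang(plane(W,(319,-2),.092)[0],axx))
  for u in [(310,163),(176,245),(445,249),(185,394),(435,400)]: print("small",ang(plane(W,q(*u),.071)[0],axx))
```

```text
[50. 52. 54.]
rim [0.57377413 0.03530512] [0.57377076 0.03528789 0.12924591] 0.0007098516209913808 743
hub [0.57504936 0.03501456 0.052     ]
A [0.4473 0.1217 0.046 ] (np.float64(145.65743157802822), np.float64(0.15312636114089745))
B [0.4348 0.0976 0.046 ] (np.float64(155.86366859122674), np.float64(0.15229191217937843))
S1 [0.4153 0.1296 0.046 ] (np.float64(149.24304601357952), np.float64(0.18443246602946403))
S2 [0.4102 0.1216 0.046 ] (np.float64(152.19376042688307), np.float64(0.18493375803528495))
mid [0.4411 0.1097 0.046 ] (np.float64(150.70414547573336), np.float64(0.15210735163726724))
smid [0.4127 0.1256 0.046 ] (np.float64(150.71587471838296), np.float64(0.18462111874894216))
jar (np.float64(-161.66629569340068), np.float64(0.05834988682654165)) post (np.float64(18.489097204552145), np.float64(0.10846287641359317))
small (np.float64(18.26645007450658), np.float64(0.06025676734569961))
small (np.float64(77.14573095250167), np.float64(0.059198960890489365))
small (np.float64(-41.20937982491695), np.float64(0.06024492569911086))
small (np.float64(136.75948379499806), np.float6
[... 446 characters left out ...]
75871272189))
mid [0.4411 0.1097 0.046 ] (np.float64(150.84259706712422), np.float64(0.15336211209864567))
smid [0.4127 0.1256 0.046 ] (np.float64(150.83002890397236), np.float64(0.18587587621506757))
jar (np.float64(-162.31847170215613), np.float64(0.05947284023611017)) post (np.float64(18.852029198505583), np.float64(0.10734776940106902))
small (np.float64(18.921015408804916), np.float64(0.0591407321727066))
small (np.float64(78.41139911586703), np.float64(0.0592129896155733))
small (np.float64(-41.81198410030811), np.float64(0.05909740175415338))
small (np.float64(137.42211733636208), np.float64(0.05723689810548844))
small (np.float64(-101.26381838289207), np.float64(0.05862123275662517))
```

View pics/wp2.png

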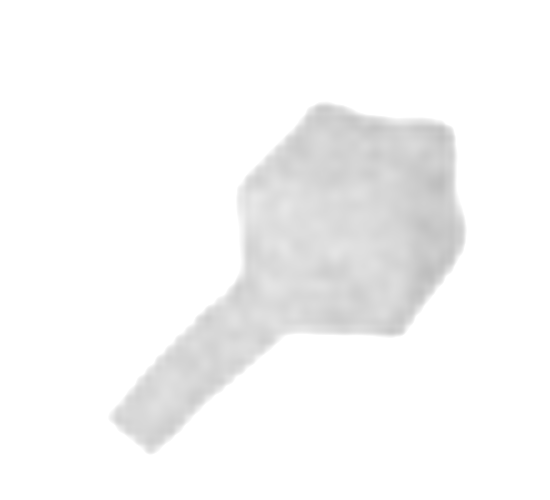

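The pointer is at about 150.75° and the post at about 18.6° (jar 198.6°). Now I go over the post with the jaws tangential, descend and close on it.

>>> {"fn": "drive_tool", "kwargs": {"motion": [{"rx":0,"ry":0,"rz":0,"tx":15,"ty":-1,"tz":0,"gripper":-1},{"rx":0,"ry":0,"rz":0,"tx":28,"ty":0,"tz":0,"gripper":-1},{"rx":0,"ry":0,"rz":0,"tx":28,"ty":0,"tz":0,"gripper":-1},{"rx":0,"ry":0,"rz":0,"tx":28,"ty":0,"tz":0,"gripper":-1},{"rx":0,"ry":0,"rz":0,"tx":28,"ty":0,"tz":0,"gripper":-1},{"rx":0,"ry":0,"rz":0,"tx":18,"ty":0,"tz":0,"gripper":-1},{"rx":0,"ry":0,"rz":0,"tx":10,"ty":0,"tz":10,"gripper":-1},{"rx":0,"ry":0,"rz":0,"tx":0,"ty":0,"tz":20,"gripper":-1},{"rx":0,"ry":0,"rz":0,"tx":0,"ty":0,"tz":20,"gripper":-1},{"rx":0,"ry":0,"rz":0,"tx":0,"ty":0,"tz":20,"gripper":-1},{"rx":0,"ry":0,"rz":0,"tx":0,"ty":0,"tz":20,"gripper":-1},{"rx":0,"ry":0,"rz":0,"tx":0,"ty":0,"tz":10,"gripper":-1},{"rx":0,"ry":0,"rz":0,"tx":0,"ty":0,"tz":0,"gripper":-1},{"rx":0,"ry":0,"rz":0,"tx":0,"ty":0,"tz":0,"gripper":-1},{"rx":0,"ry":0,"rz":0,"tx":0,"ty":0,"tz":0,"gripper":-1}]}}

```text
clock: 3.42
ee_pos: [0.6793, 0.0697, 0.3066]
ee_rot: [179.9, -0.1, 19.0]
wrist_force: [1.2, -0.1, 0.8]
grip_width: 0.085
```

Run:
```python
from h import *
st=telemetry.sense();print(st['clock'],st['qpos'],st['ee_pos'],st['ee_rot'])
for n in ("side","wrist"):
    im=optics.grab_frame(n);cv2.imwrite(f"pics/{n}2.png",im[:,:,::-1])
```

```text
3.4167 [-4.25025198e+00  2.93046319e+01  7.75020701e+01 -2.39424644e-03
  7.30360523e+01  6.67172696e+01] [0.67928716 0.0697426  0.30658957] [ 1.79935740e+02 -1.43534446e-01  1.90332543e+01]
```

View pics/side2.png

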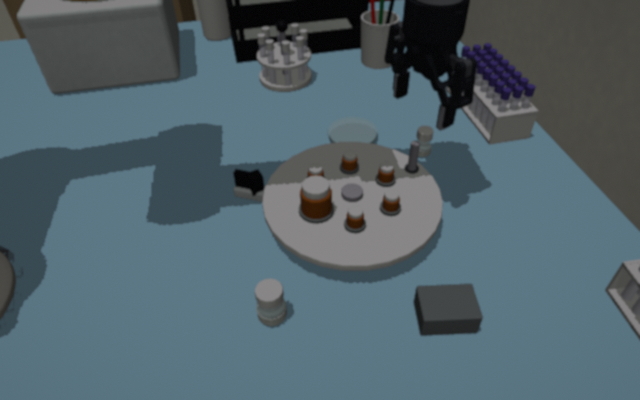

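View pics/wrist2.png

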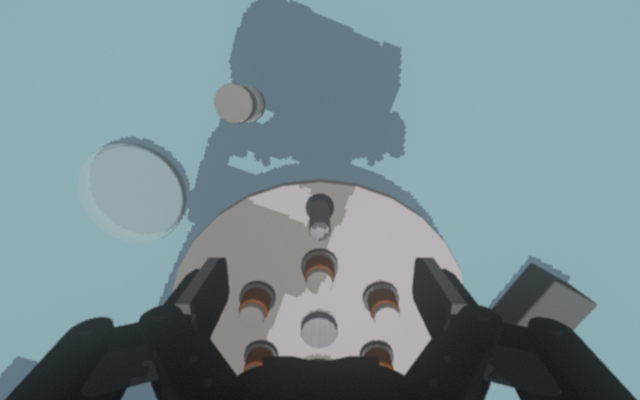

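Post is centred between the jaws (column 319 of the wrist view), and the loose vial and petri dish stay outside the fingers. Descending and closing.

>>> {"fn": "drive_tool", "kwargs": {"motion": [{"rx":0,"ry":0,"rz":0,"tx":0,"ty":0,"tz":10,"gripper":-1},{"rx":0,"ry":0,"rz":0,"tx":0,"ty":0,"tz":20,"gripper":-1},{"rx":0,"ry":0,"rz":0,"tx":0,"ty":0,"tz":20,"gripper":-1},{"rx":0,"ry":0,"rz":0,"tx":0,"ty":0,"tz":12,"gripper":-0.5},{"rx":0,"ry":0,"rz":0,"tx":0,"ty":0,"tz":8,"gripper":-0.2},{"rx":0,"ry":0,"rz":0,"tx":0,"ty":0,"tz":0,"gripper":0.2},{"rx":0,"ry":0,"rz":0,"tx":0,"ty":0,"tz":0,"gripper":0.4},{"rx":0,"ry":0,"rz":0,"tx":0,"ty":0,"tz":0,"gripper":0.5},{"rx":0,"ry":0,"rz":0,"tx":0,"ty":0,"tz":0,"gripper":0.55},{"rx":0,"ry":0,"rz":0,"tx":0,"ty":0,"tz":0,"gripper":0.6},{"rx":0,"ry":0,"rz":0,"tx":0,"ty":0,"tz":0,"gripper":0.65},{"rx":0,"ry":0,"rz":0,"tx":0,"ty":0,"tz":0,"gripper":0.7},{"rx":0,"ry":0,"rz":0,"tx":0,"ty":0,"tz":0,"gripper":0.75},{"rx":0,"ry":0,"rz":0,"tx":0,"ty":0,"tz":0,"gripper":0.75},{"rx":0,"ry":0,"rz":0,"tx":0,"ty":0,"tz":0,"gripper":0.75}]}}

```text
clock: 4.77
ee_pos: [0.6791, 0.0703, 0.2357]
ee_rot: [180.0, -0.1, 19.1]
wrist_force: [-1.8, 0.5, 5.5]
grip_width: 0.0126
```

The opening is 12.6 mm against the 14 mm post, so it is held. Next I swing it round the arc (radius 110 mm) by 47°.

>>> {"fn": "drive_tool", "kwargs": {"motion": [{"rx":0,"ry":0,"rz":1,"tx":-0.02,"ty":1.92,"tz":0,"gripper":0.75},{"rx":0,"ry":0,"rz":3,"tx":-0.15,"ty":5.76,"tz":0,"gripper":0.75},{"rx":0,"ry":0,"rz":3,"tx":-0.15,"ty":5.76,"tz":0,"gripper":0.75},{"rx":0,"ry":0,"rz":3,"tx":-0.15,"ty":5.76,"tz":0,"gripper":0.75},{"rx":0,"ry":0,"rz":3,"tx":-0.15,"ty":5.76,"tz":0,"gripper":0.75},{"rx":0,"ry":0,"rz":3,"tx":-0.15,"ty":5.76,"tz":0,"gripper":0.75},{"rx":0,"ry":0,"rz":3,"tx":-0.15,"ty":5.76,"tz":0,"gripper":0.75},{"rx":0,"ry":0,"rz":3,"tx":-0.15,"ty":5.76,"tz":0,"gripper":0.75},{"rx":0,"ry":0,"rz":0,"tx":0,"ty":0,"tz":0,"gripper":0.75}]}}

```text
clock: 5.52
ee_pos: [0.6848, 0.0277, 0.2357]
ee_rot: [180.0, -0.0, -3.1]
wrist_force: [-3.0, 0.5, 6.6]
grip_width: 0.012
```

>>> {"fn": "drive_tool", "kwargs": {"motion": [{"rx":0,"ry":0,"rz":3,"tx":-0.15,"ty":5.76,"tz":0,"gripper":0.75},{"rx":0,"ry":0,"rz":3,"tx":-0.15,"ty":5.76,"tz":0,"gripper":0.75},{"rx":0,"ry":0,"rz":3,"tx":-0.15,"ty":5.76,"tz":0,"gripper":0.75},{"rx":0,"ry":0,"rz":3,"tx":-0.15,"ty":5.76,"tz":0,"gripper":0.75},{"rx":0,"ry":0,"rz":3,"tx":-0.15,"ty":5.76,"tz":0,"gripper":0.75},{"rx":0,"ry":0,"rz":3,"tx":-0.15,"ty":5.76,"tz":0,"gripper":0.75},{"rx":0,"ry":0,"rz":3,"tx":-0.15,"ty":5.76,"tz":0,"gripper":0.75},{"rx":0,"ry":0,"rz":3,"tx":-0.15,"ty":5.76,"tz":0,"gripper":0.75},{"rx":0,"ry":0,"rz":1,"tx":-0.02,"ty":1.92,"tz":0,"gripper":0.75},{"rx":0,"ry":0,"rz":0,"tx":0,"ty":0,"tz":0,"gripper":0.75},{"rx":0,"ry":0,"rz":0,"tx":0,"ty":0,"tz":0,"gripper":0.75},{"rx":0,"ry":0,"rz":0,"tx":0,"ty":0,"tz":0,"gripper":0.75}]}}

```text
clock: 6.52
ee_pos: [0.672, -0.0173, 0.2357]
ee_rot: [180.0, -0.0, -27.9]
wrist_force: [-3.8, 0.1, 7.5]
grip_width: 0.0123
```

Run:
```python
from h import *
st=telemetry.sense();print(st['clock'],st['qpos'],st['ee_pos'],st['ee_rot'])
p=st['ee_pos'][:2]
for ax in ([.5742,.0352],[.57377,.0353],[.57505,.0350]):
    d=p-ax;print(np.hypot(*d),np.degrees(np.arctan2(d[1],d[0])))
for n in ("side","scene"):
    im=optics.grab_frame(n);cv2.imwrite(f"pics/{n}3.png",im[:,:,::-1])
```

```text
6.5167 [-1.17485742e+01  3.24951122e+01  8.16237557e+01 -1.14886621e-02
  6.58809437e+01  1.06194468e+02] [ 0.67201057 -0.01732004  0.23566634] [ 1.79989983e+02 -3.10499796e-03 -2.79383474e+01]
0.11101919829694223 -28.233872147293408
0.11144540542132657 -28.174585174303104
0.11017594521427619 -28.351352220234592
```

View pics/side3.png

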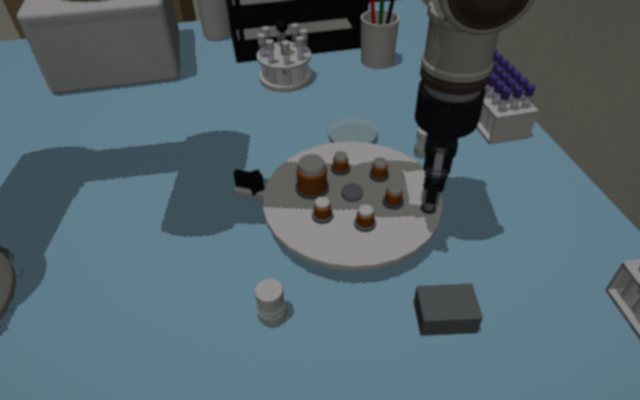

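View pics/scene3.png

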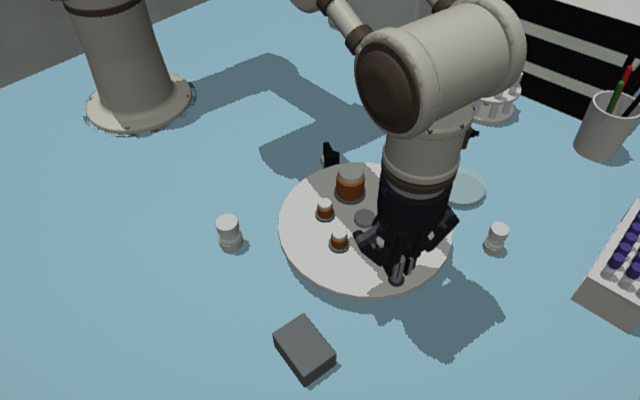

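Jar has swung round beside the pointer. One more degree, then release, rise and move back for a wrist look.

>>> {"fn": "drive_tool", "kwargs": {"motion": [{"rx":0,"ry":0,"rz":1,"tx":-0.02,"ty":1.92,"tz":0,"gripper":0.75},{"rx":0,"ry":0,"rz":0,"tx":0,"ty":0,"tz":0,"gripper":0.75},{"rx":0,"ry":0,"rz":0,"tx":0,"ty":0,"tz":0,"gripper":0.75},{"rx":0,"ry":0,"rz":0,"tx":0,"ty":0,"tz":0,"gripper":0.4},{"rx":0,"ry":0,"rz":0,"tx":0,"ty":0,"tz":0,"gripper":0.2},{"rx":0,"ry":0,"rz":0,"tx":0,"ty":0,"tz":0,"gripper":0},{"rx":0,"ry":0,"rz":0,"tx":0,"ty":0,"tz":0,"gripper":-0.2},{"rx":0,"ry":0,"rz":0,"tx":0,"ty":0,"tz":0,"gripper":-0.2},{"rx":0,"ry":0,"rz":0,"tx":0,"ty":0,"tz":-10,"gripper":-0.2},{"rx":0,"ry":0,"rz":0,"tx":0,"ty":0,"tz":-25,"gripper":-0.2},{"rx":0,"ry":0,"rz":0,"tx":0,"ty":0,"tz":-25,"gripper":-1},{"rx":0,"ry":0,"rz":0,"tx":0,"ty":0,"tz":-25,"gripper":-1},{"rx":0,"ry":0,"rz":0,"tx":0,"ty":0,"tz":-25,"gripper":-1},{"rx":0,"ry":0,"rz":0,"tx":-15,"ty":0,"tz":-25,"gripper":-1},{"rx":0,"ry":0,"rz":0,"tx":-30,"ty":0,"tz":-25,"gripper":-1},{"rx":0,"ry":0,"rz":0,"tx":-30,"ty":0,"tz":-10,"gripper":-1},{"rx":0,"ry":0,"rz":0,"tx":-30,"ty":0,"tz":0,"gripper":-1},{"rx":0,"ry":0,"rz":0,"tx":-30,"ty":0,"tz":0,"gripper":-1},{"rx":0,"ry":0,"rz":0,"tx":-15,"ty":0,"tz":0,"gripper":-1},{"rx":0,"ry":0,"rz":0,"tx":0,"ty":0,"tz":0,"gripper":-1}]}}

```text
clock: 8.28
ee_pos: [0.5377, 0.0552, 0.4057]
ee_rot: [-180.0, 0.0, -28.8]
wrist_force: [-0.5, -0.4, 0.6]
grip_width: 0.0854
```

>>> {"fn": "drive_tool", "kwargs": {"motion": [{"rx":0,"ry":0,"rz":0,"tx":0,"ty":0,"tz":0,"gripper":-1},{"rx":0,"ry":0,"rz":0,"tx":0,"ty":0,"tz":0,"gripper":-1},{"rx":0,"ry":0,"rz":0,"tx":0,"ty":0,"tz":0,"gripper":-1}]}}

```text
clock: 8.53
ee_pos: [0.5406, 0.0531, 0.405]
ee_rot: [-180.0, -0.0, -29.0]
wrist_force: [0.2, 0.3, -0.8]
grip_width: 0.0853
```

Run:
```python
from h import *
st=telemetry.sense();print(st['clock'],st['ee_pos'],st['ee_rot'])
np.save("st4.npy",st,allow_pickle=True)
for n in ("wrist","side"):
    im=optics.grab_frame(n);cv2.imwrite(f"pics/{n}4.png",im[:,:,::-1])
a=cv2.imread("pics/wrist4.png")
cv2.imwrite("pics/wq4.png",cv2.resize(a[0:250,190:450],(624,600),interpolation=cv2.INTER_CUBIC))
```

```text
8.5333 [0.54057538 0.0530779  0.40496841] [-1.79992694e+02 -4.08763990e-02 -2.89876694e+01]
```

View pics/wrist4.png

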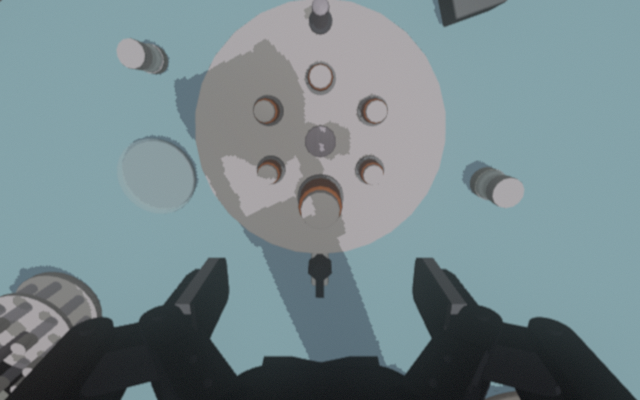

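View pics/wq4.png

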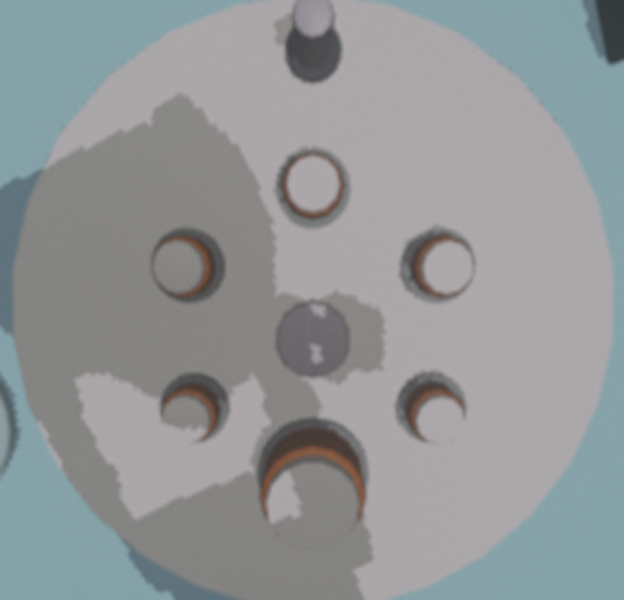

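Hub, post, large jar and pointer all lie at column ~320 in this wrist view, where height parallax is minimal. Measuring precisely.

Run:
```python
from h import *
a=cv2.imread("pics/wrist4.png");st=np.load("st4.npy",allow_pickle=True).item();W=cam("wrist",st)
q=lambda u,v:(u/2.4+190-.3,v/2.4-.3)
m=(a.max(2)<75)[240:300,300:340]
r,c=np.nonzero(m)
for lo,hi in((240,262),(262,275),(275,285),(285,297)):
    k=(r+240>=lo)&(r+240<hi);print(lo,c[k].mean()+300,k.sum())
for y in range(252,298,3):
    k=c[r==y-240]; 
    if len(k):print(y,k.min()+300,k.max()+300,end='; ')
# jar bands by colour: brown mask
hsv=cv2.cvtColor(a,cv2.COLOR_BGR2HSV)
b=((hsv[:,:,1]>110)&((hsv[:,:,0]<18)))[165:240,290:350];rr,cc=np.nonzero(b);print("\nbrown cols",cc.min()+290,cc.max()+290,cc.mean()+290)
ang=lambda X,Y:np.degrees(np.arctan2(*(X-Y)[:2][::-1]))
hsvm=((hsv[:,:,1]<40)&(hsv[:,:,2]>90)).astype(np.uint8);hsvm[252:]=0
cs,_=cv2.findContours(hsvm,cv2.RETR_EXTERNAL,cv2.CHAIN_APPROX_NONE)
P=plane(W,max(cs,key=cv2.contourArea)[:,0,:],.042)[:,:2]
from scipy.optimize import least_squares
s=least_squares(lambda v:np.hypot(*(P-v).T)-.13,[.574,.035],loss='soft_l1',f_scale=.001)
hub=plane(W,q(313,339),.052)[0][:2];print("rim",s.x,"hub",hub)
post=plane(W,q(313.5,15),.092)[0];jar=plane(W,q(313.5,495),.092)[0]
ptr=plane(W,(319.6,290),.046)[0]
print("post",post,"jar",jar,"ptr",ptr)
for ax in(s.x,hub):print("jar",ang(jar[:2],ax),"post+180",ang(post[:2],ax)+180,"ptr",ang(ptr[:2],ax))
print("jar-post line",ang(jar[:2],post[:2]))
```

```text
240 319.3119266055046 109
262 319.30103806228374 289
275 319.3203883495146 103
285 319.1818181818182 88
255 316 322; 258 312 326; 261 309 330; 264 309 330; 267 309 330; 270 308 330; 273 309 330; 276 312 327; 279 315 323; 282 316 322; 285 316 323; 288 316 322; 291 316 322; 294 316 322; 
brown cols 299 340 319.77702702702703
rim [0.5741957  0.03547663] hub [0.57469912 0.03503429]
post [ 0.6703651  -0.01831421  0.092     ] jar [0.52571204 0.06192581 0.092     ] ptr [0.42082749 0.12114162 0.046     ]
jar 151.38631506257167 post+180 150.78022058453098 ptr 150.81412205175704
jar 151.23536121601188 post+180 150.8536122416948 ptr 150.76840447153788
jar-post line 150.9825771766786
```

The jar is about 151.0° and the pointer about 150.8°, so they agree to within about 0.3°. The vials are still upright and the gripper is clear, so I'm handing in.

Run:
```python
from workcell import bot,telemetry
print(telemetry.sense()['dq'].round(2)); print(bot.finish_job())
```

```text
[ 0.14  0.09  0.38  0.01 -0.02 -0.01]
the job is handed in; nothing more can be done
None
```

I turned the carousel about 48° clockwise, and the large jar now stands in line with the black pointer. To do this I gripped the steel post, swung it along its 110 mm arc, then let go and lifted the gripper clear. I handed the job in at about 8.6 s of the 38 s allowed.

**Alignment:** In the last wrist view, the line from post to jar lies at 150.98° and the pointer at about 150.8°, an offset of about 0.2°. Two readings disagreed slightly. The jar's cap alone gave 151.2–151.4°, and the post alone gave 150.8°. I put that down to pixel and calibration error.

**Other checks:** The wrist force readings stayed below about 9 N. The loose vials and dish in view looked undisturbed. The arm was still and touching nothing when I handed in.

One early move call was refused because its rows lacked some keys; nothing moved, and I resent it in full.

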